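Lay the glued leather handles in the V-rack and press them

TASK

First clear both sanding floats off the V-groove rack and set them flat, grip up, side by side on the plywood board. Then lay each leather-wrapped handle in a V-groove of its own, reaching across both rails with about the same overhang either side, spread along the rack so that a bar will balance on them. Last, lay the steel pressing bar, grip up, on top of the handles, along the rack and centred on it, so that it rests level on them; leave the other things on the bench alone.

Things in the scene. Friction and masses are not known exactly. Their poses are not given: they have to be found in the camera images.
- rack: fixed wood rack, origin on the bench under its centre, z up. Two rails along y at x -30 and +30 mm (16 thick, 304 long, 62 high; 44 mm free between, but 16 mm high ties at y +-100). Each has five 90-degree V-notches 36 wide, 18 deep at y -120, -60, 0, 60, 120 mm, facing in pairs: a cylinder laid along x lies in one pair. A 30 mm one has its axis at 65, its top at 80 mm above the bench
- board: plywood board lying fixed on the bench at one side, left or right: 210 (its x) by 140 (its y) by 12 mm thick; origin at the centre of its underside, z up, top at 12 mm
- bar: pressing bar: flat steel bar 310 mm long (its x), 30 mm wide (y), 8 mm thick, with a dark wooden grip block on its middle, 60 (x) by 24 (y) mm, top 40 mm above the underside; origin at the centre of the underside, z up; 0.4 to 0.75 kg. Starts lying on the bench at the side opposite the board
- float0: sanding float: dark steel plate 86 (its x) by 110 (y) by 10 mm thick, on its middle a wooden grip bar 26 (x) by 90 (y) mm, top 38 mm above the underside; origin at the centre of the underside, z up; 0.3 kg. Starts on the rack, on the tops of both rails (62 mm up), covering some grooves
- float1: sanding float: dark steel plate 86 (its x) by 110 (y) by 10 mm thick, on its middle a wooden grip bar 26 (x) by 90 (y) mm, top 38 mm above the underside; origin at the centre of the underside, z up; 0.3 kg. Starts on the rack, on the tops of both rails (62 mm up), covering some grooves
- handle0: leather-wrapped tool handle: plain round brown cylinder, diameter 30, length 112 mm; origin on its axis half way along, x along the cylinder (either end may lead; it rolls, sluggishly, so y and z turn with it). Starts on the bench in front of the rack. 3 to 5 of these are present, all alike; 80 to 145 g
- handle1: leather-wrapped tool handle: plain round brown cylinder, diameter 30, length 112 mm; origin on its axis half way along, x along the cylinder (either end may lead; it rolls, sluggishly, so y and z turn with it). Starts on the bench in front of the rack. 3 to 5 of these are present, all alike; 80 to 145 g
- handle2: leather-wrapped tool handle: plain round brown cylinder, diameter 30, length 112 mm; origin on its axis half way along, x along the cylinder (either end may lead; it rolls, sluggishly, so y and z turn with it). Starts on the bench in front of the rack. 3 to 5 of these are present, all alike; 80 to 145 g
- handle3: leather-wrapped tool handle: plain round brown cylinder, diameter 30, length 112 mm; origin on its axis half way along, x along the cylinder (either end may lead; it rolls, sluggishly, so y and z turn with it). Starts on the bench in front of the rack. 3 to 5 of these are present, all alike; 80 to 145 g
- handle4: leather-wrapped tool handle: plain round brown cylinder, diameter 30, length 112 mm; origin on its axis half way along, x along the cylinder (either end may lead; it rolls, sluggishly, so y and z turn with it). Starts on the bench in front of the rack. 3 to 5 of these are present, all alike; 80 to 145 g
- offcut: bystander: rectangular pale wood offcut 95 by 42 by 22 mm lying near the robot on its right; origin at the centre of its underside
- glue_jar: bystander: amber glass jar, 52 mm across, 70 mm high, near the robot on its left; origin under its base
- mug: bystander: white mug 76 mm across, 85 mm high, behind on the left; origin under its base
- hammer: bystander: hammer lying behind the rack; origin under its middle
- file: bystander: file with a wooden handle lying behind the rack on the left; origin under its middle
- oil_can: bystander: steel can 60 mm across, 100 mm high, behind on the right; origin under its base

How it is judged:
On the way, in this order (a step that is already met when the one before it is completed fails the run):
1. both floats lie flat on the plywood board (x of float0 in the frame of board between -0.105 and 0.105 m and y of float0 in the frame of board between -0.07 and 0.07 m and z of float0 in the frame of board between 0.007 and 0.017 m and angle between each of float0, float1's own z axis and vertical below 0.12 rad and linear speed of each of float0, float1 below 0.03 m/s and x of float1 in the frame of board between -0.105 and 0.105 m and y of float1 in the frame of board between -0.07 and 0.07 m and z of float1 in the frame of board between 0.007 and 0.017 m), for 0.2 s.
2. every handle lies cradled in a groove across both rails (all of step 1 and z of handle0 in the frame of rack between 0.0605 and 0.0695 m and x of handle0 in the frame of rack between -0.022 and 0.022 m and y of handle0 in the frame of rack between -0.14 and 0.14 m and angle between the x axis of each of handle0, handle1, handle2, handle3, handle4 and the x axis of rack, either way round below 0.1 rad and linear speed of each of handle0, handle1, handle2, handle3, handle4 below 0.03 m/s and z of handle1 in the frame of rack between 0.0605 and 0.0695 m and x of handle1 in the frame of rack between -0.022 and 0.022 m and y of handle1 in the frame of rack between -0.14 and 0.14 m and z of handle2 in the frame of rack between 0.0605 and 0.0695 m and x of handle2 in the frame of rack between -0.022 and 0.022 m and y of handle2 in the frame of rack between -0.14 and 0.14 m and z of handle3 in the frame of rack between 0.0605 and 0.0695 m and x of handle3 in the frame of rack between -0.022 and 0.022 m and y of handle3 in the frame of rack between -0.14 and 0.14 m and z of handle4 in the frame of rack between 0.0605 and 0.0695 m and x of handle4 in the frame of rack between -0.022 and 0.022 m and y of handle4 in the frame of rack between -0.14 and 0.14 m), for 0.2 s.
3. the pressing bar lies level on the handles (all of step 2 and z of bar in the frame of rack between 0.0755 and 0.0855 m and x of bar in the frame of rack between -0.03 and 0.03 m and y of bar in the frame of rack between -0.035 and 0.035 m and angle between bar's own z axis and vertical below 0.04 rad and angle between the x axis of bar and the y axis of rack, either way round below 0.15 rad and linear speed of bar below 0.03 m/s), for 0.2 s.
At the end, for the whole second after the job is handed in: Floats flat on the board, centres over it. Each handle in a groove: axis 65 +-4.5 mm up, within 0.10 rad of the rack x, middle within 22 mm of its centre line. Bar underside 80.5 +-5 mm up, tilt < 0.04, within 0.15 rad of the rack y, centre within 30 mm (x) and 35 mm (y) of the rack's. All at rest (all of step 3); the robot touches nothing.
It fails at once if a bystander is shoved more than 6 cm away (distance of any of offcut, glue_jar, mug, hammer, file, oil_can from where it was at the start of the episode above 0.06 m).
It fails at once if the jar, mug or can is knocked over (angle between any of glue_jar, mug, oil_can's own z axis and vertical above 0.7 rad).
Of handle0, handle1, handle2, handle3, handle4 only 3 to 5 are there at a start; the rules pass over those that are not, and their reading is None.
At some moment in a run one of handle0, handle1, handle2, handle3, handle4, bar may be knocked a few centimetres aside while the robot is not near it.
Once in a run the grip may slacken for a moment while it holds something.
It also fails if it takes over 210 s, if anything falls off the work surface, if the arm or the gripper's body presses on something with over 40 N, if the wrist force passes 120 N, or if a joint passes its speed limit or range.

ROBOT

A 7-joint arm with a two-finger parallel gripper is mounted at the origin on the work surface. World frame = base frame: x ahead of the robot, y to its left, z up, the work surface at z = 0. Lengths are in m, angles in rad, forces in N, time in s.
With the tool pointing down it reaches from about 0.35 to 0.9 m from the base axis. Payload 7.2 kg.
Tool frame: the origin (TCP) lies at the very end of the fingers, on their centre line; the grasp point (between the pads) lies 19 mm behind it; z points along the fingers, y is the line along which they close (so a half turn about z gives the same grasp; the last joint's range is limited). The gripper opens to 85 mm and grips with 20 to 120 N. Pads are 22 mm wide; open, the fingers measure 114 mm over their backs; the gripper's body (76 mm by 85 mm) begins 54 mm behind the grasp point. The pads swing forward as they close: fully open they stand 13 mm farther back than shut.
Start: joints at [-1.273, 0.411, -0.013, 1.596, 0.006, 1.134, -0.082], TCP at [0.224, 0.584, 0.207] pointing down, gripper open.
Joint ranges: [-2.95, 2.95], [-0.29, 1.99], [-1.47, 1.44], [0.14, 2.54], [-1.03, 4.17], [0.13, 1.85], [-2.86, 2.86]. Speed limits (rad/s): [2.39, 2.39, 3.01, 3.01, 3.14, 3.14, 3.14].

INTERFACE

Orientations are given as a unit quaternion [x, y, z, w].
In Python, from bench import ctrl gives the robot as it stands. The module is installed in compiled form; this text tells all that it offers. Calls block until the motion is done:
- ctrl.reach(position, orientation): joint-space move of the TCP to a pose.
- ctrl.move_straight(position, frame=None, velocity=0.15): straight line of the TCP; frame=None keeps the orientation; velocity is the mean speed in m/s.
- ctrl.goto_joints(angles): joint-space move.
- ctrl.gripper_to(opening): finger opening in m; the grip force is fixed at half the most; returns when the fingers have stopped.
- ctrl.pause(seconds).
- ctrl.solve_ik(position, orientation): joint angles nearest the present ones, or None.
- ctrl.grab_frame(name): name is "scene" or "top"; returns the picture (420x560x3 uint8, red, green, blue); there is no depth.
- ctrl.camera_model(name): a dict with "camera_matrix" (3x3 intrinsics, pixels), "dist_coeffs" ([k1, k2, p1, p2, k3] as OpenCV has them; the pictures are not rectified), "rvec" (rotation vector, rad) and "tvec" (3), from world to camera coordinates, as OpenCV has them. Camera axes: x right, y down, z forward; pixel columns grow to the right and rows downward; lengths in m; the calibration is good to about 2 mm. A picture is of the moment at which its call begins. camera_model takes no time and is no camera call.
A pose or a line that the arm cannot do raises ctrl.PlanningError and nothing moves.
- ctrl.sign_off(): hands the job in; it is judged then, once.
Readings, each from a call of its own:
- ctrl.read_t(): time.
- ctrl.read_joints(): joint angles.
- ctrl.read_joint_velocities(): joint speeds.
- ctrl.read_tau(): joint torques, N m.
- ctrl.read_tool_pos(): TCP position.
- ctrl.read_eef_rot(): TCP orientation.
- ctrl.read_contact_force(): force on the tool from outside, world axes, zero at the start.
- ctrl.read_torque(): the same for the moment, N m.
- ctrl.read_finger_gap(): finger opening in m.
- ctrl.read_gripper_force(): force on a finger pad.
Only numpy, scipy, OpenCV 4.12 (cv2) and the standard library are available. Lean on these libraries where they do the work, as an engineer would, in place of code of your own. Each camera call takes 0.05 s, during which the arm holds its last target. There are 200 camera calls.

## Working session

There is one attempt and no reset: what is moved stays moved. The work goes in short steps, each a Python script; the robot and the scene stay as the last script left them, time stands still between calls to the robot, and variables do not carry over. Pictures are saved under pics/ and viewed, at most 14 in all, crops included, and the job is handed in when it is done.

```bash
mkdir -p pics; ls
cat > h.py <<'E'
import numpy as np, cv2
from bench import ctrl
def snap(name,fn):
    im=ctrl.grab_frame(name); cv2.imwrite(f'pics/{fn}.png',im[:,:,::-1]); return im
def cam(name):
    m=ctrl.camera_model(name); return [np.array(m[k],float) for k in('camera_matrix','dist_coeffs','rvec','tvec')]
def p2w(name,uv,z):
    K,d,r,t=cam(name); R=cv2.Rodrigues(r)[0]; t=t.ravel()
    p=cv2.undistortPoints(np.array(uv,float).reshape(-1,1,2),K,d).reshape(-1,2)
    rays=np.c_[p,np.ones(len(p))]@R; c=-R.T@t
    return c+rays*((z-c[2])/rays[:,2])[:,None]
def w2p(name,P):
    K,d,r,t=cam(name); return cv2.projectPoints(np.array(P,float).reshape(-1,3),r,t,K,d)[0].reshape(-1,2)
E
python3 - <<'E'
from h import *
for n in('scene','top'):
    snap(n,n+'0'); K,d,r,t=cam(n); print(n,K[0,0],-cv2.Rodrigues(r)[0].T@t.ravel())
print(ctrl.read_eef_rot(),ctrl.read_t())
E
```

```text
pics
scene 395.14215303781083 [ 1.10980146 -0.36173221  0.63829531]
top 471.60816953552717 [ 0.3493868  -0.01642139  1.14701169]
[ 1.81856479e-01  9.83324809e-01 -7.32314859e-04 -7.22183109e-05] 0.1
```

View pics/top0.png

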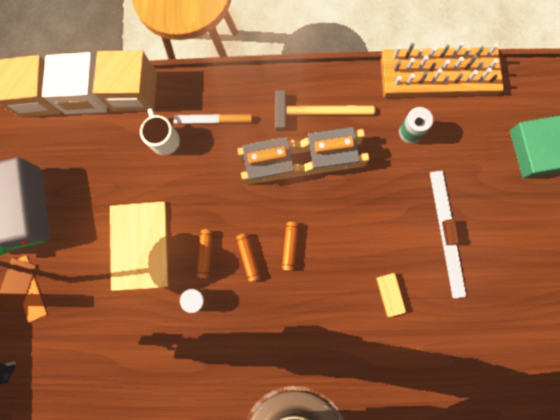

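View pics/scene0.png

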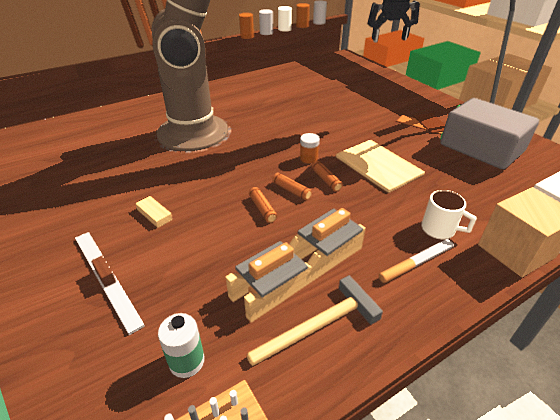

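Top view: the board is on the left (≈138,245) and three handles are at (204,254), (248,257) and (290,246). The rack spans (240–370, 125–183) with float grips at (267,154) and (333,144). The bar is on the right (≈448,235). Next I'll enlarge for measurement.

Run:
```python
import cv2
im=cv2.imread('pics/top0.png')
a=cv2.resize(im[115:195,230:380],None,fx=5,fy=5,interpolation=cv2.INTER_CUBIC)
cv2.imwrite('pics/c1.png',a)
b=cv2.resize(im[190:305,100:310],None,fx=3.8,fy=3.8,interpolation=cv2.INTER_CUBIC)
cv2.imwrite('pics/c2.png',b)
```

```text
(no output)
```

View pics/c1.png

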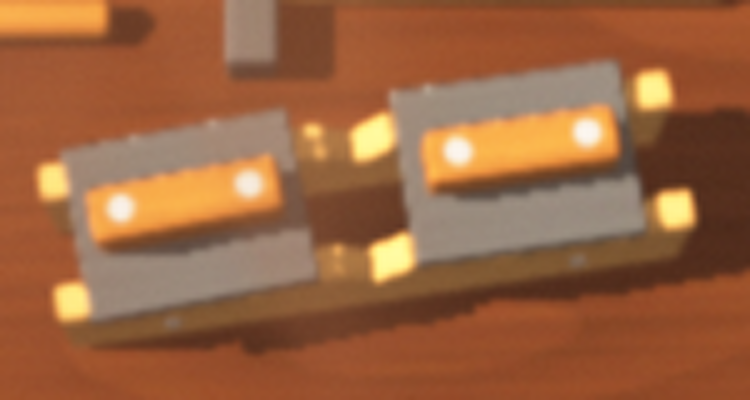

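View pics/c2.png

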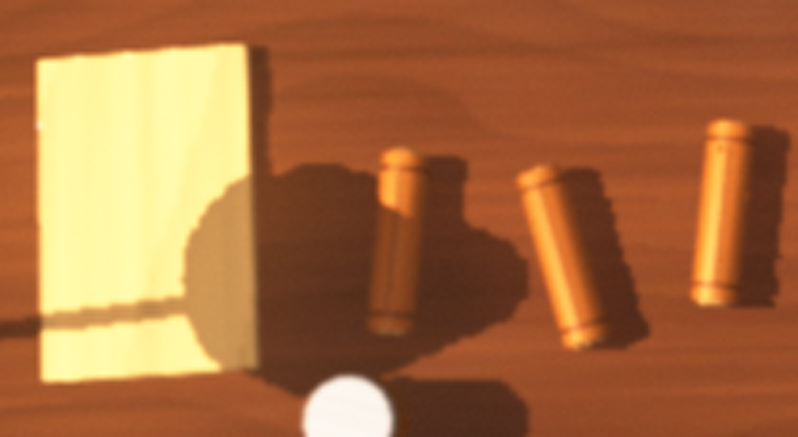

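c1 shows the rack ends and both float plates clearly. c2 shows the board corners (37,61), (247,43), (258,366), (42,383) and the handle ends. I'll compute poses from these.

```bash
cat > poses.py <<'E'
from h import *
C1=lambda l:[((x+.5)/5-.5+230,(y+.5)/5-.5+115) for x,y in l]
C2=lambda l:[((x+.5)/3.8-.5+100,(y+.5)/3.8-.5+190) for x,y in l]
W=lambda l,z:p2w('top',l,z)[:,:2]
def show(n,P):
    d=[np.linalg.norm(P[i]-P[i-1]) for i in range(len(P))]
    e=P[1]-P[0]; print(n,P.mean(0).round(4),'ang01',np.degrees(np.arctan2(e[1],e[0])).round(1),'sides',np.round(d,3))
if __name__=='__main__':
    show('rack',W(C1([(37,165),(668,70),(696,226),(57,321)]),.062))
    show('fL',W(C1([(60,152),(283,108),(316,276),(90,320)]),.072))
    show('fR',W(C1([(388,93),(617,60),(645,230),(410,265)]),.072))
    show('board',W(C2([(37,61),(247,43),(258,366),(42,383)]),.012))
    for k,l in dict(A=[(402,150),(390,333)],B=[(540,170),(586,347)],C=[(729,121),(714,305)]).items(): show(k,W(C2(l),.015))
    im=cv2.imread('pics/top0.png')[165:305,425:475]; m=(im.min(2)>130).astype(np.uint8)
    m=np.argwhere(m)[:,::-1]+[425,165]; r=cv2.boxPoints(cv2.minAreaRect(m.astype(np.float32)));show('bar',W(r,.008))
    for uv,z in(((191,301),.07),((390,295),.022)): print('byst',W([uv],z))
    print(w2p('top',[ctrl.read_tool_pos()]))
E
python3 poses.py
```

```text
rack [ 0.665  -0.0357] ang01 -83.0 sides [0.078 0.306 0.078 0.306]
fL [0.6557 0.0484] ang01 -80.4 sides [0.084 0.108 0.084 0.108]
fR [ 0.6761 -0.1071] ang01 -83.3 sides [0.085 0.11  0.084 0.112]
board [0.4612 0.3742] ang01 -86.9 sides [0.21  0.141 0.209 0.141]
A [0.4381 0.2093] ang01 176.3 sides [0.117 0.117]
B [0.4248 0.1028] ang01 -166.1 sides [0.116 0.116]
C [0.451  0.0017] ang01 173.9 sides [0.117 0.117]
bar [ 0.472  -0.3815] ang01 -81.0 sides [0.311 0.035 0.311 0.034]
byst [[0.32537252 0.22768322]]
byst [[ 0.32752962 -0.23092378]]
[[  4.92155427 354.86721628]]
```

```bash
cat >> h.py <<'E'
from itertools import product
def q(deg):
    a=np.radians(deg+90)/2; return np.array([np.cos(a),np.sin(a),0,0])
def go(x,y,z,deg):
    """joint move; tool down, tool y at deg or deg+180, whichever needs the least joint travel"""
    j0=np.array(ctrl.read_joints()); best=None
    for k in(0,180,-180):
        j=ctrl.solve_ik([x,y,z],q(deg+k))
        if j is not None:
            c=np.abs(np.array(j)-j0).max()
            if best is None or c<best[0]: best=(c,k)
    ctrl.reach([x,y,z],q(deg+best[1]))
def down(z,v=.08):
    p=np.array(ctrl.read_tool_pos()); p[2]=z; ctrl.move_straight(p,velocity=v)
def st(s=''):
    print(s,'t',round(ctrl.read_t(),1),'pos',np.round(ctrl.read_tool_pos(),3),'gap',round(ctrl.read_finger_gap(),4),'F',np.round(ctrl.read_contact_force(),1),'grip',np.round(ctrl.read_gripper_force(),1))
def pick(x,y,z,deg,opening=.055,hi=.24):
    go(x,y,hi,deg); ctrl.gripper_to(opening); down(z+.03,.2); down(z,.06); ctrl.gripper_to(0); st('grip'); down(hi,.2); st('lift')
def place(x,y,z,deg,opening=.045,hi=.24):
    go(x,y,hi,deg); st('above'); down(z+.02,.2); down(z,.05); st('down'); ctrl.gripper_to(opening); down(hi,.2); st('rel')
def fr(c,deg,p):
    a=np.radians(deg); return np.array(c)+[np.cos(a)*p[0]-np.sin(a)*p[1],np.sin(a)*p[0]+np.cos(a)*p[1]]
BOARD=((.4612,.3742),3.1); RACK=((.665,-.0357),7.0)
E
python3 - <<'E'
from h import *
pick(.6557,.0484,.077,9.6)
place(*fr(*BOARD,(.049,0)),.028,3.1)
snap('top','top1')
E
```

```text
grip t 5.0 pos [0.657 0.048 0.077] gap -0.0002 F [-0.5  0.1  0.9] grip 0.0
lift t 6.0 pos [0.656 0.048 0.239] gap 0.0002 F [-0.4 -0.2 -0.4] grip 0.0
above t 7.3 pos [0.511 0.375 0.24 ] gap 0.0001 F [ 0.  -0.3 -0.1] grip 0.0
down t 9.0 pos [0.512 0.375 0.028] gap -0.0001 F [-0.7 -0.3  0.8] grip 0.0
rel t 10.7 pos [0.512 0.375 0.239] gap 0.0451 F [-0.4  0.6 -0.3] grip 0.0
```

View pics/top1.png

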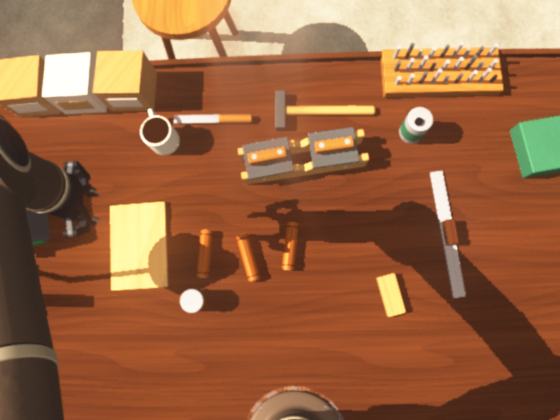

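The grip closed on air. The gripper appears at about (80,195) in the picture, so I'll compare that with the reported pose.

Run:
```python
from h import *
print(w2p('top',[ctrl.read_tool_pos(),[.512,.375,.012]]), ctrl.read_eef_rot(), ctrl.read_joints())
a,b=[cv2.imread(f'pics/top{i}.png')[130:190,235:375] for i in(0,1)]
im=cv2.imread('pics/top1.png')[130:250,0:170]
cv2.imwrite('pics/c3.png',cv2.resize(np.hstack([im,np.vstack([a,b])]),None,fx=2.5,fy=2.5,interpolation=cv2.INTER_CUBIC))
snap('scene','scene1')
```

```text
[[100.48789991 209.87007725]
 [137.99998205 224.69053442]] [ 6.87718369e-01  7.25976715e-01 -1.11763732e-03 -6.84454873e-05] [-1.1594427   0.45640091  0.65269941  1.56216752 -0.28819037  1.22350066
 -0.40274387]
```

View pics/scene1.png

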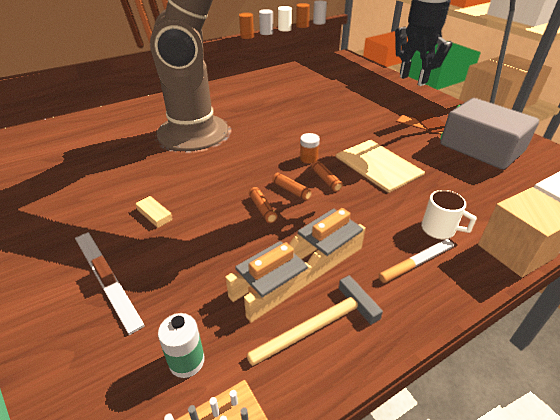

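Run:
```python
from h import *
p=np.array(ctrl.read_tool_pos())
for n in('scene','top'): print(n,w2p(n,[p,p+[0,0,.1],p+[0,0,-.1],[0,0,0]]).round(0).tolist())
ims=[cv2.imread('pics/scene1.png')[0:110,370:480],cv2.imread('pics/top1.png')[140:250,20:130]]
cv2.imwrite('pics/c4.png',cv2.resize(np.hstack(ims),None,fx=3.6,fy=3.6,interpolation=cv2.INTER_CUBIC))
```

```text
scene [[410.0, 91.0], [420.0, 48.0], [401.0, 129.0], [193.0, 131.0]]
top [[100.0, 210.0], [78.0, 201.0], [119.0, 217.0], [295.0, 440.0]]
```

View pics/c4.png

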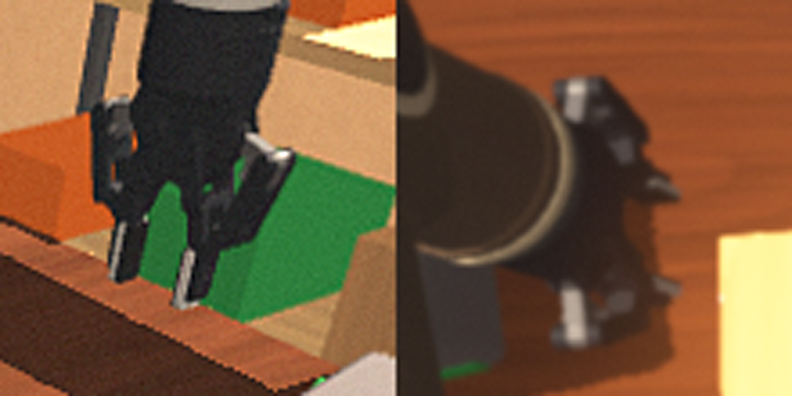

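The fingertips appear about 20 mm higher than reported: (413,81) seen against (410,91) predicted in the scene view. I'll probe the fixed board with closed fingers to get the true z offset.

Run:
```python
from h import *
ctrl.gripper_to(0); down(.04,.25); snap('scene','scene2'); snap('top','top2')
p=np.array(ctrl.read_tool_pos());print(w2p('scene',[p]),w2p('top',[p]))
for z in np.arange(.035,-.025,-.003):
    try: down(z,.03)
    except ctrl.PlanningError as e: print(z,e);break
    f=ctrl.read_contact_force()
    print(round(z,3),np.round(ctrl.read_tool_pos()[2],4),np.round(f,1))
    if abs(f[2])>4: break
down(.1,.2)
ims=[cv2.imread('pics/scene2.png')[80:190,340:450],cv2.imread('pics/top2.png')[160:270,60:170]]
cv2.imwrite('pics/c5.png',cv2.resize(np.hstack(ims),None,fx=3.6,fy=3.6,interpolation=cv2.INTER_CUBIC))
```

```text
[[394.94782128 161.08502373]] [[133.4432191  222.52045014]]
0.035 0.0351 [ 0.8  0.1 -0.4]
0.032 0.0317 [-0.6  0.1  0.1]
0.029 0.0287 [-0.1 -0.1 -0. ]
0.026 0.0258 [ 0.1 -0.1  0.3]
0.023 0.0228 [-0.6  0.1  0.6]
0.02 0.0198 [0.2 0.6 0.3]
0.017 0.0168 [-0.1 -0.4 -0.3]
0.014 0.0138 [ 0.3  0.6 -0.1]
0.011 0.0107 [-0.3 -0.7 -0.6]
0.008 0.0078 [ 0.2  0.3 -0.5]
0.005 0.0048 [0.4 0.9 0.9]
0.002 0.0018 [-0.  -1.1  1.3]
-0.001 -0.0013 [-0.2 -0.5  0.2]
-0.004 -0.0043 [0.1 0.  0.2]
-0.007 -0.0072 [-0.6 -0.3 -0.1]
-0.01 -0.0102 [-1.   0.4  0. ]
-0.013 -0.0118 [-1.6 -1.2 10.5]
```

View pics/c5.png

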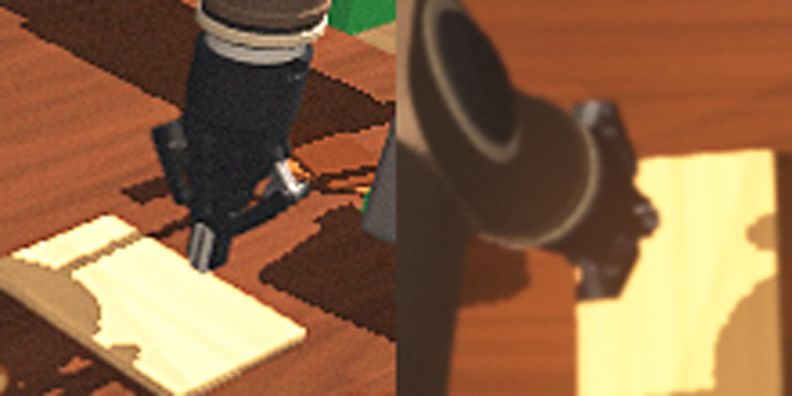

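Contact came at a reported z of −0.012 on the 12 mm board, so the real tip sits about 23.5 mm above the reported TCP. I'll compensate, check the lateral offset by triangulation, and use guarded descents.

```bash
python3 - <<'E'
s=open('h.py').read()
s=s.replace("ctrl.solve_ik([x,y,z],","ctrl.solve_ik([x,y,z-ZO],").replace("ctrl.reach([x,y,z],","ctrl.reach([x,y,z-ZO],")
s=s.replace("p[2]=z; ctrl","p[2]=z-ZO; ctrl").replace("from itertools import product","ZO=.0235")
s=s.replace("down(z,.06); ctrl","guard(z); ctrl").replace("down(z,.05); st","guard(z); st")
s+='''
def guard(z,lim=5,step=.003):
    """descend in small steps until z or contact"""
    f0=ctrl.read_contact_force()[2]
    h=ctrl.read_tool_pos()[2]+ZO
    while h>z+1e-4:
        h=max(z,h-step); down(h,.05)
        if ctrl.read_contact_force()[2]-f0>lim: print('contact at',round(h,4)); return True
'''
open('h.py','w').write(s)
E
python3 - <<'E'
from h import *
from scipy.optimize import least_squares
o=np.array([397,155,130.5,219.7])
r=least_squares(lambda P:np.r_[w2p('scene',P)[0],w2p('top',P)[0]]-o,[.51,.375,.06])
print(r.x,r.fun)   # reported .512 .375 .04
down(.24,.25)
pick(.6557,.0484,.083,9.6)
snap('scene','scene3')
E
```

```text
[0.51672929 0.37543588 0.06341924] [ 0.22318416 -0.04973195  0.16672143  0.12942747]
grip t 23.8 pos [0.656 0.048 0.06 ] gap 0.0248 F [-0.2  0.1  3. ] grip 60.6
lift t 24.7 pos [0.655 0.049 0.215] gap 0.0244 F [-0.2 -0.5 -3.2] grip 59.8
```

Run:
```python
from h import *
place(*fr(*BOARD,(.049,0)),.032,3.1)
pick(.6761,-.1071,.083,6.7)
place(*fr(*BOARD,(-.049,0)),.032,3.1)
go(.45,-.18,.3,0)
snap('top','top3')
```

```text
above t 26.1 pos [0.511 0.375 0.217] gap 0.0245 F [ 0.1 -0.4 -2.7] grip 59.8
contact at 0.0322
down t 29.0 pos [0.512 0.376 0.01 ] gap 0.0246 F [-2.2  0.1  6.1] grip 60.9
rel t 30.5 pos [0.511 0.375 0.215] gap 0.0448 F [-0.8  0.2 -0.1] grip 0.0
grip t 36.5 pos [ 0.676 -0.106  0.06 ] gap 0.0245 F [0.6 0.1 1.7] grip 60.7
lift t 37.4 pos [ 0.676 -0.106  0.215] gap 0.0245 F [ 0.1  0.1 -3.3] grip 60.1
above t 39.4 pos [0.413 0.371 0.217] gap 0.0246 F [-0.2 -0.8 -3.1] grip 60.1
contact at 0.032
down t 42.2 pos [0.414 0.371 0.01 ] gap 0.0244 F [-3.1 -2.8 12.6] grip 62.0
rel t 43.8 pos [0.413 0.371 0.216] gap 0.0453 F [-0.8 -0.3 -0.2] grip 0.0
```

View pics/top3.png

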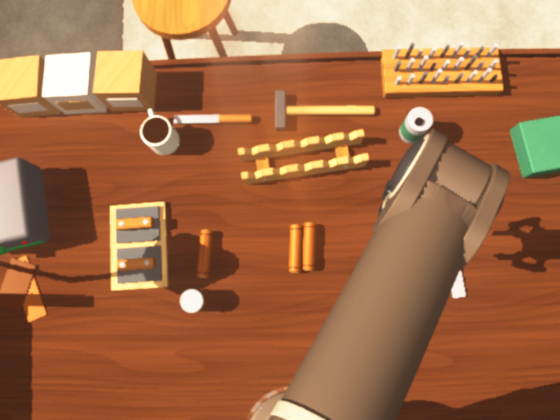

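The floats sit on the board, and handle B has been knocked alongside C at about (295,248) and (309,246). I'll enlarge that area and re-check the rack.

Run:
```python
import cv2,numpy as np
im=cv2.imread('pics/top3.png')
r=lambda a,f:cv2.resize(a,None,fx=f,fy=f,interpolation=cv2.INTER_CUBIC)
a=r(im[215:280,190:320],6) # 780x390
b=r(im[125:190,230:380],3) # 450x195
c=np.zeros((585,780,3),np.uint8); c[:390]=a; c[390:,:450]=b
cv2.imwrite('pics/c6.png',c)
```

```text
(no output)
```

View pics/c6.png

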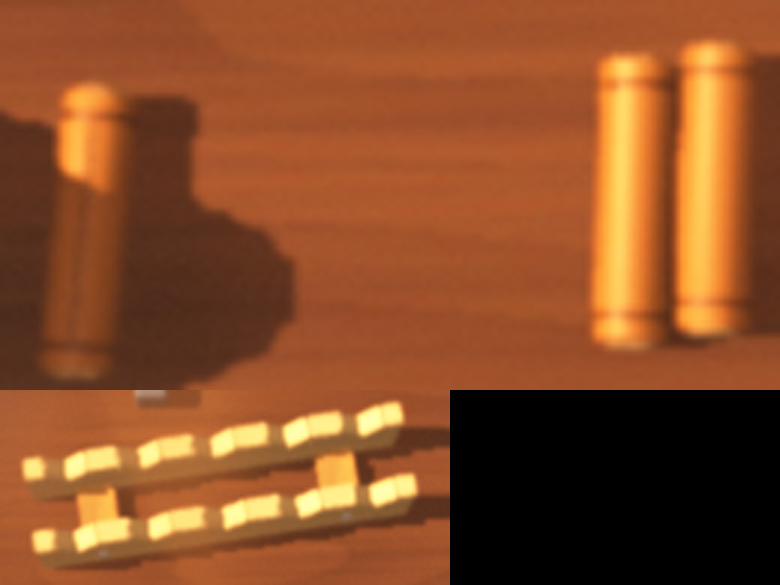

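```bash
cat > a.py <<'E'
from h import *
C6=lambda l:[((x+.5)/6-.5+190,(y+.5)/6-.5+215) for x,y in l]
H={}
for k,l in dict(A=[(75,375),(93,85)],B=[(628,345),(632,55)],C=[(711,333),(714,43)]).items():
    P=p2w('top',C6(l),.015)[:,:2]; e=P[1]-P[0]; H[k]=(P.mean(0),np.degrees(np.arctan2(e[1],e[0])),np.linalg.norm(e));
E
python3 - <<'E'
from a import *
print(H)
c,a,_=H['A']
pick(*c,.004,a+90,opening=.06)
place(*fr(*RACK,(0,.12)),.052,97,opening=.05)
E
```

```text
{'A': (array([0.43874045, 0.20988935]), np.float64(-3.4671700992160104), np.float64(0.1169714099646515)), 'B': (array([ 0.44530277, -0.01036026]), np.float64(-2.3723866279766916), np.float64(0.11619362406883704)), 'C': (array([ 0.44922683, -0.04348337]), np.float64(-2.4352940207678677), np.float64(0.11624011626663885))}
grip t 51.9 pos [ 0.439  0.209 -0.019] gap 0.0282 F [-0.6 -0.3  6. ] grip 58.6
lift t 53.2 pos [0.438 0.209 0.216] gap 0.0278 F [ 0.5  0.5 -1.7] grip 59.0
above t 54.2 pos [0.65  0.084 0.216] gap 0.028 F [-0.8  1.2 -0.6] grip 59.0
contact at 0.0554
down t 56.7 pos [0.651 0.084 0.033] gap 0.0281 F [-0.1 -2.2  4.9] grip 59.3
rel t 58.1 pos [0.65  0.085 0.215] gap 0.0497 F [ 0.  -0.4 -0.5] grip 0.0
```

Run:
```python
from a import *
c,a,_=H['C']
s=fr(c,a,(-.084,-.002)); go(*s,.12,a); ctrl.gripper_to(0); guard(.009,step=.02)
e=fr(c,a,(-.058-.010+.048,-.002))
p=np.array(ctrl.read_tool_pos())
n=4
for i in range(1,n+1):
    w=s+(e-s)*i/n; ctrl.move_straight([*w,p[2]],velocity=.06); print(np.round(ctrl.read_contact_force(),1))
back=s+(e-s)*.8; ctrl.move_straight([*back,p[2]]); down(.24,.25)
go(.45,.25,.3,0); st(); snap('top','top4')
im=cv2.imread('pics/top4.png'); r=lambda a,f:cv2.resize(a,None,fx=f,fy=f,interpolation=cv2.INTER_CUBIC)
b=np.zeros((600,750,3),np.uint8);b[:400]=r(im[200:280,240:390],5);b[400:]=cv2.resize(im[110:190,230:390],(750,375))[:200]
b[400:,:]=0; q_=r(im[122:188,225:385],3); b[400:598,:480]=q_
cv2.imwrite('pics/c7.png',b)
```

```text
[0.4 0.2 0.3]
[ 0.1  0.4 -0.1]
[-0.3 -0.4 -0.6]
[ 0.2 -0.   0.1]
 t 68.7 pos [0.45  0.248 0.276] gap -0.0001 F [ 0.2 -0.2  0.8] grip 0.0
```

View pics/c7.png

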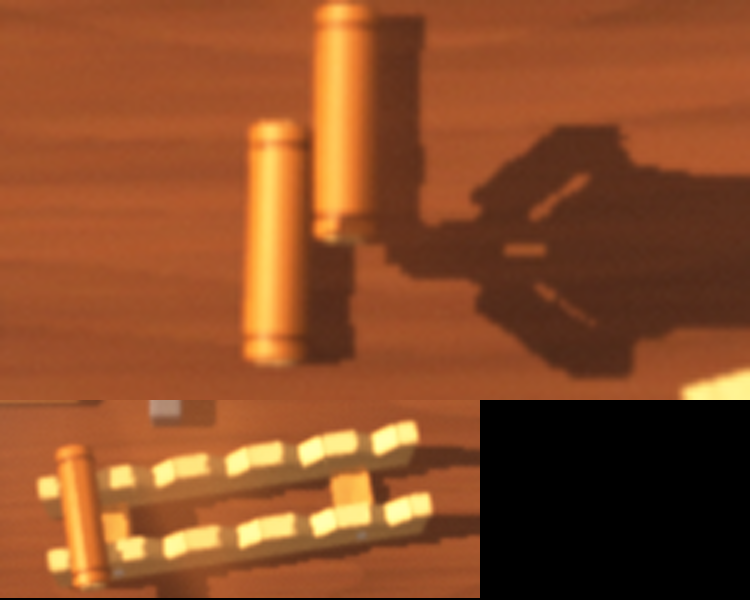

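C is now clear of B and ahead of it, from (343,3) to (343,238) in the crop, and A is seated in the left end groove. I'll grip C's front half, shift it right, regrip at its middle and place it, then do the same for B.

```bash
cat > b.py <<'E'
from h import *
C7=lambda l:[((x+.5)/5-.5+240,(y+.5)/5-.5+200) for x,y in l]
def hp(l):
    P=p2w('top',l,.015)[:,:2]; e=P[1]-P[0]; return P.mean(0),np.degrees(np.arctan2(e[1],e[0]))
C=hp(C7([(343,238),(343,3)])); B=hp(C7([(273,360),(276,122)]))
E
python3 - <<'E'
from b import *
print(C,B)
c,a=C
P=p2w('top',[(225+70/3,122+48/3),(225+92/3,122+182/3)],.065)[:,:2]; print('A mid',P.mean(0),fr(*RACK,(0,.12)))
go(*fr(c,a,(.020,0)),.1,a+90); ctrl.gripper_to(.055); guard(.005,step=.02); ctrl.gripper_to(0); st('C')
down(.008); p=np.array(ctrl.read_tool_pos()); ctrl.move_straight([*(p[:2]+[0,-.05]),p[2]],velocity=.08); down(.005)
ctrl.gripper_to(.055); down(.05,.2); st()
cc=fr(c,a,(0,0))+[0,-.05]; 
pick(*cc,.004,a+90,opening=.06)
place(*fr(*RACK,(0,-.12)),.052,97,opening=.05)
pick(*B[0],.004,B[1]+90,opening=.06)
place(*fr(*RACK,(0,0)),.052,97,opening=.05)
go(.45,.25,.3,0); st(); snap('top','top5')
im=cv2.imread('pics/top5.png'); cv2.imwrite('pics/c8.png',cv2.resize(im[115:305,225:475],None,fx=3.1,fy=3.1,interpolation=cv2.INTER_CUBIC))
E
```

```text
(array([ 0.50302448, -0.04489953]), np.float64(-1.8664346602928203)) (array([ 0.44557544, -0.01016673]), np.float64(-2.3028920458008675))
A mid [0.65195271 0.08482005] [0.65037568 0.08340554]
C t 73.6 pos [ 0.523 -0.046 -0.018] gap 0.0281 F [-1.3 -0.6  4.9] grip 58.9
 t 75.7 pos [ 0.523 -0.096  0.027] gap 0.055 F [-0.5 -0.1 -0.5] grip 0.0
grip t 81.0 pos [ 0.502 -0.095 -0.019] gap 0.0278 F [-1.7  0.5  4.6] grip 58.8
lift t 82.3 pos [ 0.502 -0.094  0.216] gap 0.028 F [-0.2  0.1 -1.1] grip 59.1
above t 83.1 pos [ 0.679 -0.155  0.215] gap 0.028 F [ 0.8  0.1 -0.8] grip 59.1
contact at 0.0527
down t 85.8 pos [ 0.68  -0.156  0.031] gap 0.0282 F [-3.2  0.3 10.2] grip 60.2
rel t 87.3 pos [ 0.679 -0.155  0.215] gap 0.0498 F [-0.2 -0.2  0.6] grip 0.0
grip t 92.9 pos [ 0.446 -0.011 -0.019] gap 0.0283 F [-1.6  0.8  6.8] grip 58.6
lift t 94.2 pos [ 0.445 -0.011  0.216] gap 0.0281 F [ 0.4 -0.5 -1. ] grip 59.1
above t 95.1 pos [ 0.664 -0.037  0.216] gap 0.0279 F [ 0.7 -0.2 -0.5] grip 59.1
contact at 0.0526
down t 97.9 pos [ 0.665 -0.037  0.031] gap 0.0282 F [-3.2 -0.5 12.3] grip 60.5
rel t 99.3 pos [ 0.664 -0.036  0.215] gap 0.0501 F [ 0.3 -0.  -0.9] grip 0.0
 t 100.7 pos [0.451 0.249 0.276] gap 0.05 F [-0.1 -0.6 -0.6] grip 0.0
```

View pics/c8.png

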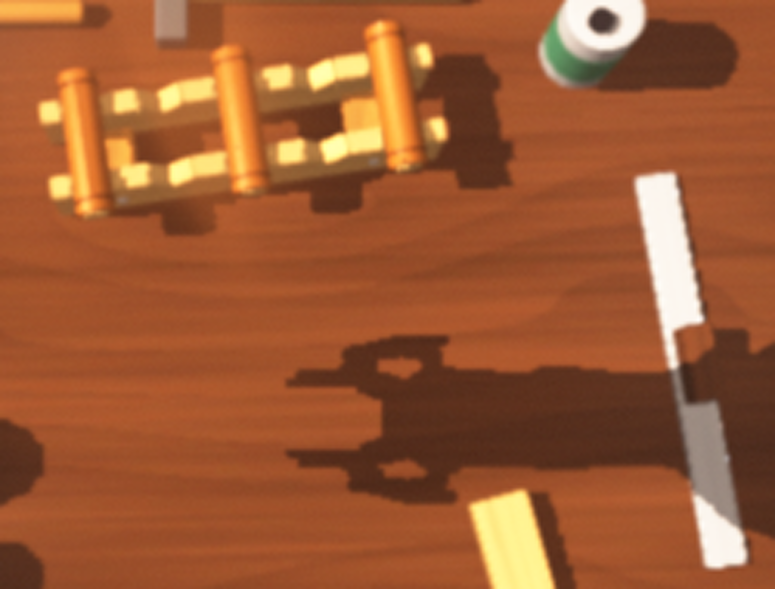

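Three handles are seated in the end and middle grooves. The bar's corners in the crop are (635,178), (676,173), (748,562) and (705,568). Now I'll pick up the bar.

Run:
```python
from h import *
P=p2w('top',[((x+.5)/3.1-.5+225,(y+.5)/3.1-.5+115) for x,y in[(635,178),(676,173),(748,562),(705,568)]],.008)[:,:2]
c=P.mean(0); e=P[0]+P[1]-P[2]-P[3]; a=np.degrees(np.arctan2(e[1],e[0])); print(c,a,np.linalg.norm(e)/2)
pick(*c,.020,a+90,opening=.05,hi=.30)
snap('top','top6'); snap('scene','scene6')
```

```text
[ 0.47134918 -0.38200008] 5.876786213222542 0.30924009928054325
grip t 107.7 pos [ 0.472 -0.382 -0.003] gap 0.0227 F [-0.2 -2.5  3.3] grip 59.3
lift t 109.2 pos [ 0.472 -0.382  0.275] gap 0.0227 F [ 0.8 -0.2 -5.4] grip 59.0
```

Run:
```python
from h import *
go(*RACK[0],.30,7); st('above'); down(.13,.15); snap('scene','scene7'); guard(.097,lim=6,step=.002); st('down')
ctrl.pause(.3); ctrl.gripper_to(.045); down(.30,.15); st('rel')
go(.35,.25,.33,0); snap('top','top8'); snap('scene','scene8')
a=cv2.imread('pics/top8.png')[105:195,225:385]; b=cv2.imread('pics/scene8.png')[190:330,200:400]
c=np.zeros((590,800,3),np.uint8); c[:225,:400]=cv2.resize(a,(400,225),interpolation=cv2.INTER_CUBIC); d=cv2.resize(b,None,fx=2.5,fy=2.5,interpolation=cv2.INTER_CUBIC); c[235:585,:500]=d
t=cv2.imread('pics/top8.png')[190:300,90:240]; c[:220,420:720]=cv2.resize(t,(300,220))
cv2.imwrite('pics/c9.png',c)
```

```text
above t 110.8 pos [ 0.664 -0.038  0.277] gap 0.0227 F [-0.3  0.6 -4.8] grip 59.0
contact at 0.0992
down t 116.1 pos [ 0.664 -0.037  0.077] gap 0.0228 F [-3.7  1.4  7.6] grip 60.5
rel t 118.3 pos [ 0.664 -0.037  0.276] gap 0.0451 F [-0.1  0.1 -1. ] grip 0.0
```

View pics/c9.png

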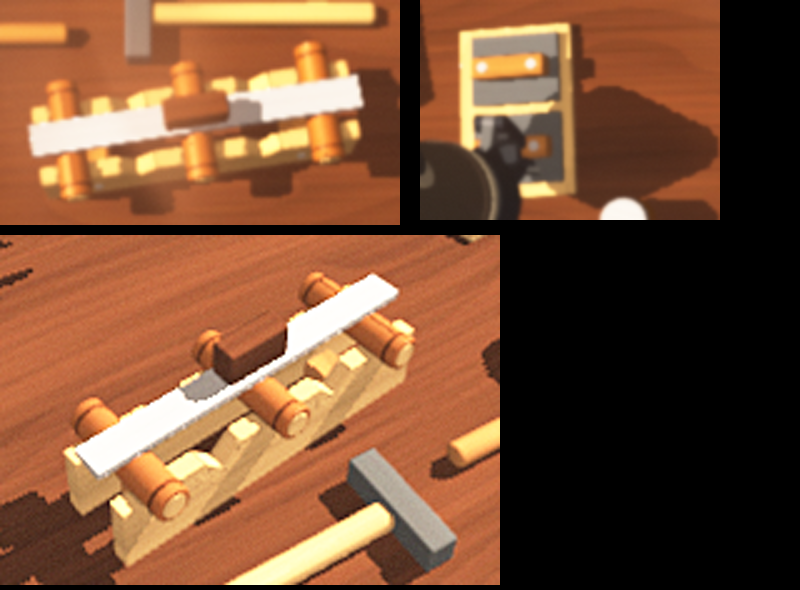

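The bar lies centred and level on the three handles, with its grip at about (195,110) in the crop. The floats are flat on the board, so I'm handing in.

```bash
python3 -c "
from bench import ctrl
print(ctrl.sign_off())"
```

```text
the job is handed in; nothing more can be done
None
```

I handed the job in at about 120 s on the robot clock: in the last pictures both floats lie flat on the board, three handles sit in the middle and end grooves, and the bar rests level and centred on them. The sign-off gave no verdict.

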